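Seat a meter cover on the sealing fixture's pins and close the catch

TASK

With pushes of the fingertips only, slide the cream meter cover along its fixture until its two flange holes drop over the locating pins and it lies flat, then push the catch's upright knob round until the catch is fully across the cover's flange. Do not lift the cover, and leave the other things on the desk where they are.

Things in the scene. Friction and masses are not known exactly. Their poses are not given: they have to be found in the camera images.
- fixture: Fixed steel fixture, base plate 200 (x) x 230 (y, -125 to +105) x 12 mm thick. Origin: on the desk, under where the seated cover's centre belongs; z up. The cover slides along the fixture's +y; when its holes come over the pins it falls 9 mm flat onto the base (top z 12 mm) and the pins stop it. Push low on the cover and within about 25 mm of its middle.
- shelf_edge (a point): Middle of the +y edge of the fixture's raised shelf, at fixture (0, -58, 21) mm. The shelf is 148 mm wide, runs from y -125 to -58 mm and is level with the pin tops; the cover starts lying on shelf and pins.
- rail_end (a point): Top of the +y end of the near side rail, at fixture (-82, 20, 30) mm. Two rails (inner faces at x +-76.5 mm, 11 mm thick, y -125 to +20, tops at z 30 mm) guide the flange with 1.5 mm play each side.
- cover: Loose cream meter cover, about 0.35 kg: flange 150 (x) x 110 (y) x 5 mm, on it a box-shaped hump 80 (x) x 100 (y) mm, top 35 mm above the underside. Origin: centre of the underside; axes parallel to the fixture's. Starts level, 18 to 45 mm short of its place (to fixture -y), at fixture z 21 mm; seated: z 12 mm, x and y 0 within 2 mm. Push on the hump's -y face (y -50 mm).
- hole_near (a point): Centre of the cover's through hole, 14 mm diameter, at cover (-60, 0) mm, on the underside.
- hole_far (a point): Centre of the cover's other through hole, 14 mm diameter, at cover (+60, 0) mm, on the underside.
- pin_near (a point): Top centre of the fixture's 10 mm locating pin at fixture (-60, 0, 21) mm; it stands 9 mm above the base plate.
- pin_far (a point): Top centre of the other 10 mm locating pin, at fixture (+60, 0, 21) mm.
- catch (a joint): Angle (rad) of the swing catch about its upright pivot. 0: open, arm points to fixture -x. Grows anticlockwise from above to a stop at 1.57: closed, arm points to fixture -y, across the flange. Starts at 0 to 0.5, needs about 1 N at the knob, stays where left. Arm 46 mm long, 14 wide, z 19 to 25 mm: clears the seated flange (top z 17 mm), not an unseated one.
- pivot (a point): Pivot of the catch, at fixture (-60, 75, 25) mm.
- catch_knob (a point): Middle of the catch's upright round knob, 12 mm diameter, 40 mm from the pivot, standing from z 25 to z 55 mm; this point is at z 40 mm.
- junction_box: Bystander: brown bakelite junction box, 80 x 80 x 52 mm, with a 10 mm gland boss on two sides. Origin under its centre.
- lug: Bystander: copper cable lug, about 56 mm long, 20 mm wide, 12 mm high. Origin on the underside near its middle.
- tea_glass: Bystander: small tea glass, 56 mm diameter, 70 mm high. Origin under its centre.
- seal_jar: Bystander: clear jar with a lid, 64 mm diameter, 75 mm high. Origin under its centre.
- spanner: Bystander: spanner lying on the desk. Origin under its middle.
- gland_ring: Bystander: steel ring, 52 mm diameter, 12 mm high. Origin under its centre.
- seal_weight: Bystander: brass cylinder, 40 mm diameter, 35 mm high. Origin under its centre.
Not all that is in view belongs to the job. What is meant by the cover is not green or red, and is the smaller of those in its own colour.

How it is judged:
By the outcome, as a careful person would: the job done as asked, in the order asked, and still so for the second after the job is handed in, with the robot touching nothing.
It also fails if it takes over 46 s, if anything falls off the work surface, if the arm or the gripper's body presses on something with over 40 N, if the wrist force passes 120 N, or if a joint passes its speed limit or range.

ROBOT

A 6-joint arm with a two-finger parallel gripper is mounted at the origin on the work surface. World frame = base frame: x ahead of the robot, y to its left, z up, the work surface at z = 0. Lengths are in m, angles in rad, forces in N, time in s.
With the tool pointing down it reaches from about 0.375 to 0.975 m from the base axis. Payload 3.8 kg.
Tool frame: the origin (TCP) lies midway between the tips of the shut fingers; the grasp point (between the pads) lies 19 mm behind it; z points along the fingers, y is the line along which they close (so a half turn about z gives the same grasp; the last joint's range is limited). The gripper opens to 88 mm and grips with 3 to 60 N. Pads are 18 mm wide; open, the fingers measure 123 mm over their backs; the gripper's body (75 mm by 187 mm) begins 45 mm behind the grasp point.
Start: joints at [1.295, 0.264, 1.604, -0, 1.274, -0.037], TCP at [0.16, 0.656, 0.239] pointing down, gripper open.
Joint ranges: [-2.63, 2.63], [-0.94, 2.18], [0.31, 2.57], [-1.31, 4.45], [0, 2.66], [-2.55, 2.55]. Speed limits (rad/s): [2.57, 2.57, 3.14, 3.14, 3.14, 3.14].

INTERFACE

Orientations are given as [roll, pitch, yaw] about the fixed x, y, z axes, in that order (R = Rz(yaw) Ry(pitch) Rx(roll)).
In Python, from rig import state, read_camera, camera_info, job_done, masks_of, landmark_of gives the robot as it stands. The module is installed in compiled form; this text tells all that it offers.
- The arm moves only by the tool send_rows, never from a script. Its argument "deltas" is a list of rows, each a list of 4 numbers: the shift along the world's x, y, z in units of 30 mm (1.0 is 30 mm), then the turn about the world's z in units of 10 degrees (1.0 is 10 degrees). A call has 1 to 10 rows; each row is the pose to reach, as a shift and turn from the pose commanded when the call began; what a row does not reach only later rows make up. A row lasts 1/8 s, in which the tool goes at most 62.5 mm and 10.7 degrees, less where a joint would pass 70% of its speed; a pose out of reach is approached as far as the arm can. A call with a gripper value outside its range is refused whole. "grip" is the finger opening in mm, from 0 to 88.1, set as the call begins (left out, the last holds). The fingers move at their own pace and stop on an object; "squeeze" is the grip in N (left out, the last holds). Time passes only in rows, so rows that repeat a pose let the fingers close. It gives the time, the measured TCP pose, the force, the opening and the grip force at its end, in the units of the state.
- state(): the state, without advancing time (a new reading comes with each control period).
- read_camera(name): name is "scene" or "top" or "wrist"; returns the picture (384x512x3 uint8, red, green, blue); there is no depth.
- camera_info(name): a dict with "fx", "fy", "cx", "cy" (pixels), "T" (4x4, takes a point from camera to world coordinates); the wrist camera has in their place "T_tool_cam" (4x4, takes a point from camera to tool coordinates, whose origin is the TCP and whose axes are the flange's). Camera axes: x right, y down, z forward; pixel columns grow to the right and rows downward; lengths in m; the calibration is good to about 2 mm. A picture is of the moment at which its call begins: read the wrist's pose just before it. camera_info takes no time and is no camera call.
- job_done(): hands the job in; it is judged then, once.
Trained networks look in the newest picture that a camera, given by its name, has taken for a name from the list of things; names that differ only in an ending like _2 or _b are one class to them, and where a whole thing is asked for, a point or a joint stands for the part that bears it (a point fixed in the world has none). Each returns a list of dicts, best first, with "conf" (0 to 1); they miss things now and then, are a little off and sometimes report something else, mostly with a low value. They report only what shows in the picture. A call takes as long as a camera call. They do not tell look-alikes from the thing itself.
- masks_of(camera, label): "region" (384x512 bool, what is visible of it).
- landmark_of(camera, label): "location" ([x, y, z] in m, in the coordinates of the camera as it stood for that picture, good to about 4 mm: a listed point, or the origin of a listed thing).
The state is a dict: "clock": time; "joints": joint angles; "joint_vel": joint speeds; "tau": joint torques, N m; "position": TCP position; "ee_rot": TCP orientation; "ft_force": force on the tool from outside, world axes, zero at the start; "torque": the same for the moment, N m; "gripper_width": opening from 0.0 (shut) to 1.0 (fully open); "grasp_force": force on a finger pad.
Only numpy, scipy, OpenCV 4.12 (cv2) and the standard library are available. Lean on these libraries where they do the work, as an engineer would, in place of code of your own. Each camera call takes 0.05 s, during which the arm holds its last target. There are 200 camera calls.

## Working session

There is one attempt and no reset: what is moved stays moved. The work goes in short steps, Python scripts to look and compute and a tool call to move; the robot and the scene stay as the last step left them, time stands still between calls to the robot, and variables do not carry over. Pictures are saved under pics/ and viewed, at most 10 in all, crops included, and the job is handed in when it is done.

Besides the shell and the picture viewer there is one more tool, called after "Call:" in YAML: its name, and indented under it one key for each argument. send_rows: Moves the arm, as the interface text tells. Its arguments: {"type":"object","properties":{"deltas":{"type":"array"},"grip":{"type":"number"},"squeeze":{"type":"number"}},"required":["deltas"]}

```bash
mkdir -p pics; cat > h.py <<'E'
import numpy as np, cv2
from rig import *
def world(cam,p):
    i=camera_info(cam); return (np.array(i["T"])@np.append(p,1))[:3]
def lm(cam,l):
    return [(round(d["conf"],2),np.round(world(cam,d["location"])*1000).tolist()) for d in landmark_of(cam,l)]
E
python3 - <<'E'
from h import *
for c in("scene","top"):
    im=read_camera(c); cv2.imwrite(f"pics/{c}0.png",im[:,:,::-1])
    for l in ["fixture","cover","shelf_edge","rail_end","pivot","catch_knob","hole_near","hole_far","pin_near","pin_far"]:
        print(c,l,lm(c,l))
s=state();print(s)
E
```

```text
scene fixture [(0.78, [597.0, -59.0, 1.0])]
scene cover [(0.84, [596.0, -95.0, 21.0]), (0.8, [318.0, 194.0, 1.0]), (0.77, [307.0, -171.0, 1.0]), (0.72, [590.0, 244.0, -2.0])]
scene shelf_edge [(0.81, [596.0, -117.0, 18.0])]
scene rail_end [(0.82, [515.0, -43.0, 28.0])]
scene pivot [(0.64, [531.0, 17.0, 23.0])]
scene catch_knob [(0.47, [495.0, 9.0, 39.0])]
scene hole_near [(0.97, [571.0, 299.0, 0.0]), (0.9, [536.0, -96.0, 21.0]), (0.85, [258.0, 139.0, -5.0]), (0.65, [267.0, -97.0, 4.0]), (0.57, [624.0, -413.0, -1.0])]
scene hole_far [(0.64, [370.0, 251.0, -1.0]), (0.62, [608.0, 189.0, -3.0]), (0.56, [652.0, -92.0, 22.0]), (0.56, [348.0, -236.0, -3.0])]
scene pin_near [(0.56, [534.0, -60.0, 20.0])]
scene pin_far [(0.55, [659.0, -56.0, 23.0]), (0.17, [465.0, 414.0, -1.0])]
top fixture [(0.68, [498.0, 6.0, 42.0]), (0.58, [594.0, -59.0, -4.0])]
top cover [(0.96, [306.0, -173.0, -1.0]), (0.82, [599.0, -100.0, 20.0]), (0.71, [313.0, 193.0, -2.0]), (0.64, [589.0, 241.0, 0.0])]
top shelf_edge [(0.9, [602.0, -117.0, 21.0])]
top rail_end [(0.55, [515.0, -41.0, 30.0])]
top pivot [(0.64, [530.0, 
[... 448 characters left out ...]
 [655.0, -59.0, 25.0])]
{'clock': 1.1, 'joints': array([ 1.29508754e+00,  2.63929194e-01,  1.60397619e+00, -4.60459765e-07,
        1.27373972e+00, -3.69059844e-02]), 'joint_vel': array([ 0.0005928 ,  0.00114129,  0.00074782, -0.00154463,  0.00159435,
        0.00147657]), 'tau': array([ 2.80175891e-04, -5.02081203e+01, -3.57258189e+01,  7.28236232e-02,
        1.83841679e-02, -2.41803463e-05]), 'position': array([0.15966818, 0.65583663, 0.23869891]), 'ee_rot': array([-3.14154022e+00, -1.49536494e-06,  2.90278999e+00]), 'ft_force': array([ 0.54185727,  0.02160013, -0.05758919]), 'torque': array([-0.02994885, -0.02909839,  0.00362825]), 'grasp_force': 0.0, 'gripper_width': 1.0008848751642168}
```

View pics/scene0.png

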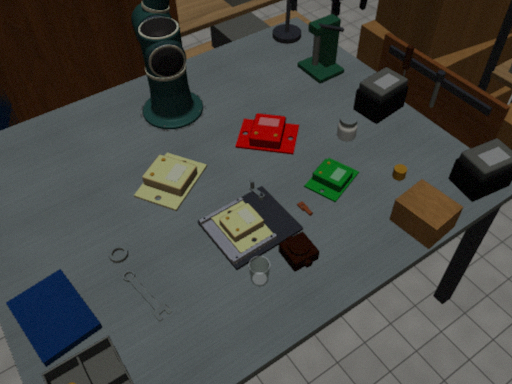

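View pics/top0.png

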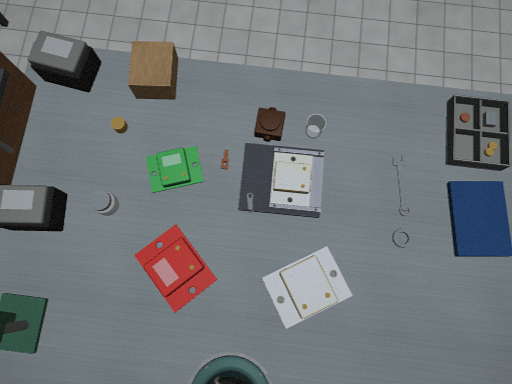

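Cover candidates: cream on the fixture (scene 242,227 / top 292,175), the larger cream one (scene 171,180 / top 308,287), red (268,133 scene), green (332,178 scene). The small cream one on the fixture fits; I'll fit the fixture pose and confirm it in a crop.

```bash
cat >> h.py <<'E'
P={"fixture":(0,0,0),"shelf_edge":(0,-58,21),"rail_end":(-82,20,30),"pivot":(-60,75,25),"pin_near":(-60,0,21),"pin_far":(60,0,21)}
def fit(cams=("scene","top")):
    A=[];B=[]
    for c in cams:
        for l,p in P.items():
            for cf,w in lm(c,l):
                if np.hypot(w[0]-597-p[0],w[1]+59-p[1])<25: A.append(p[:2]);B.append(w[:2]);break
    A=np.array(A,float);B=np.array(B)
    M,_=cv2.estimateAffinePartial2D(A,B,ransacReprojThreshold=8)
    a=A-A.mean(0);b=B-B.mean(0)
    th=np.arctan2((a[:,0]*b[:,1]-a[:,1]*b[:,0]).sum(),(a*b).sum())
    R=np.array([[np.cos(th),-np.sin(th)],[np.sin(th),np.cos(th)]])
    t=B.mean(0)-R@A.mean(0)
    return th,t,R,np.abs(B-A@R.T-t).max()
E
python3 - <<'E'
from h import *
for k in range(2):
    read_camera("scene");im=read_camera("top")
    th,t,R,e=fit();print(np.degrees(th),t,e)
    for l in("cover","catch_knob","hole_near","hole_far"):
        for c in("scene","top"):
            w=[x for x in lm(c,l) if np.hypot(x[1][0]-590,x[1][1]+60)<140]
            print(l,c,[(x[0],np.round(R.T@(np.array(x[1][:2])-t),1)) for x in w])
cv2.imwrite("pics/crop.png",cv2.resize(im[100:330,220:370],None,fx=2.6,fy=2.6,interpolation=cv2.INTER_CUBIC)[:,:,::-1])
for l in("junction_box","tea_glass","lug"): print(l,lm("top",l))
E
```

```text
1.4146243278333488 [594.89502552 -57.49718673] 4.913312254319408
cover scene [(0.85, array([ -0.8, -37.5]))]
cover top [(0.84, array([  2.2, -38.6])), (0.68, array([-61.1,  73. ]))]
catch_knob scene [(0.69, array([-97.1,  73.9]))]
catch_knob top [(0.62, array([-95.3,  66.9]))]
hole_near scene [(0.92, array([-61.9, -38. ]))]
hole_near top [(0.8, array([-59.8, -37. ]))]
hole_far scene [(0.81, array([ 59.3, -32. ]))]
hole_far top []
2.1359230960051447 [595.54672352 -58.28031946] 5.568643168824643
cover scene [(0.88, array([  2.2, -33.8]))]
cover top [(0.69, array([ -2. , -39.7]))]
catch_knob scene [(0.6, array([-96.8,  75.9]))]
catch_knob top [(0.46, array([-97.1,  67.9]))]
hole_near scene [(0.78, array([-58. , -36.6]))]
hole_near top [(0.66, array([-59. , -37.5]))]
hole_far scene [(0.66, array([ 56.3, -31.8])), (0.38, array([ -1.7, -57.7])), (0.26, array([59.6,  4.1]))]
hole_far top [(0.77, array([ 55.9, -41.8]))]
junction_box [(0.64, [754.0, -20.0, -1.0])]
tea_glass [(0.57, [754.0, -144.0, 0.0])]
lug [(0.55, [640.0, 101.0, 7.0])]
```

View pics/crop.png

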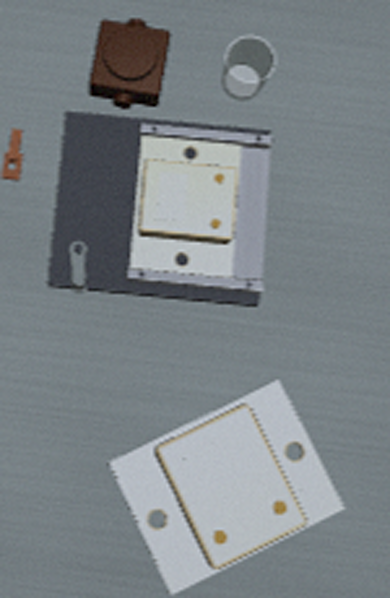

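The crop confirms it: the smaller cream cover sits on the fixture (crop 185,200), the bigger one lies loose on the desk (crop 225,490). I'll check the yaw from the base plate's edges.

```bash
python3 - <<'E'
from h import *
i=camera_info("top");T=np.array(i["T"])
def bp(u,v,z):
    u=u/2.6+220;v=v/2.6+100
    d=T[:3,:3]@[(u-i["cx"])/i["fx"],(v-i["cy"])/i["fy"],1];o=T[:3,3]
    return (o+d*(z-o[2])/d[2])[:2]*1000
a,b,c=bp(66,112,.012),bp(49,287,.012),bp(258,304,.012)
print(a,b,c,"yaw from x edge",np.degrees(np.arctan2(*(a-b)[::-1])),"y edge",np.degrees(np.arctan2(*(b-c)[::-1]))-90)
print("hump -y face corners z26", bp(237,165,.056),bp(230,241,.056)); print("knob/pivot",bp(79,284,.055),bp(79,248,.027))
print("img axis",T[:3,:3].round(3).tolist())
E
```

```text
[690.47923138  44.88847122] [490.34422954  38.39034284] [ 499.30631348 -187.49239321] yaw from x edge 1.8596676047695055 y edge 2.2720656223619073
hump -y face corners z26 [ 638.19451991 -146.18156166] [ 554.3732665  -146.25646329]
knob/pivot [489.69637227   5.6930022 ] [533.87682006  11.05533943]
img axis [[0.122, -0.966, 0.227], [-0.993, -0.118, 0.028], [0.0, -0.229, -0.973]]
```

Call:
send_rows:
  deltas:
    - [14.66,-28.03,0,-7.43]
    - [14.66,-28.03,0,-7.43]
    - [14.66,-28.03,0,-7.43]
    - [14.66,-28.03,0,-7.43]
    - [14.66,-28.03,0,-7.43]
    - [14.66,-28.03,0,-7.43]
    - [14.66,-28.03,0,-7.43]
    - [14.66,-28.03,0,-7.43]
    - [14.66,-28.03,0,-7.43]
    - [14.66,-28.03,0,-7.43]
  grip: 0

```text
clock: 4.7
position: [0.4501, 0.1001, 0.2393]
ee_rot: [3.14, -0.0, 1.606]
ft_force: [-0.1, 1.0, 0.1]
gripper_width: 0.006
grasp_force: 0.0
```

Call:
send_rows:
  deltas:
    - [4.97,-9.5,0,0]
    - [4.97,-9.5,0,0]
    - [4.97,-9.5,0,0]
    - [4.97,-9.5,0,0]
    - [4.97,-9.5,-3.6,0]
    - [4.97,-9.5,-3.6,0]
    - [4.97,-9.5,-3.6,0]
    - [4.97,-9.5,-3.6,0]
    - [4.97,-9.5,-3.6,0]

```text
clock: 5.82
position: [0.5998, -0.1825, 0.1336]
ee_rot: [3.138, 0.001, 1.607]
ft_force: [0.5, 0.0, -0.7]
gripper_width: 0.002
grasp_force: 0.0
```

```bash
python3 - <<'E'
from h import *
from scipy.spatial.transform import Rotation as Ro
s=state(); im=read_camera("wrist"); cv2.imwrite("pics/w1.png",im[:,:,::-1])
print(s["position"],s["ee_rot"])
T=np.eye(4);T[:3,:3]=Ro.from_euler("xyz",s["ee_rot"]).as_matrix();T[:3,3]=s["position"]
T=T@np.array(camera_info("wrist")["T_tool_cam"])
for l in("cover","shelf_edge","hole_near","hole_far","pin_near","pin_far","rail_end","fixture","pivot","catch_knob"):
    print(l,[(round(d["conf"],2),np.round((T@np.append(d["location"],1))[:3]*1000,1).tolist()) for d in landmark_of("wrist",l)])
E
```

```text
[ 0.59980101 -0.18247219  0.13359168] [3.13762679e+00 1.27732740e-03 1.60700138e+00]
cover [(0.77, [592.6, -97.2, 21.5])]
shelf_edge [(0.68, [592.3, -96.2, 22.0]), (0.57, [531.8, -96.6, 23.2])]
hole_near [(0.66, [535.3, -97.0, 22.6])]
hole_far [(0.7, [344.9, -235.2, -1.8]), (0.62, [655.4, -90.3, 21.6])]
pin_near []
pin_far [(0.63, [464.5, -419.1, 0.3])]
rail_end []
fixture []
pivot []
catch_knob []
```

View pics/w1.png

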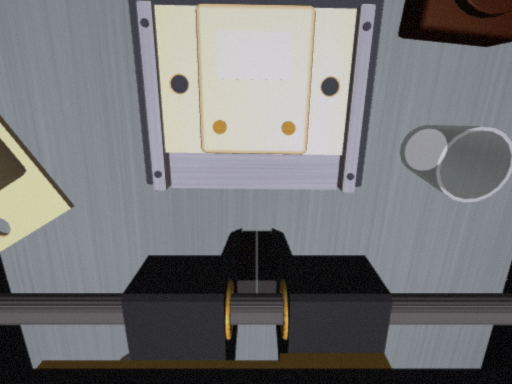

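The wrist picture shows the hump (198–313, 5–153) centred in front of the shut fingers (column 257), the holes at (179,84) and (330,87), and the glass clear at (475,160).

Call:
send_rows:
  deltas:
    - [0,0,-1.6,0]
    - [0,0,-2.8,0]
    - [0,0,-3.3,0]
    - [0,0,-3.3,0]
    - [-0.02,0.4,-3.3,0]
    - [-0.03,0.7,-3.3,0]
    - [-0.04,0.9,-3.3,0]
    - [-0.04,1.1,-3.3,0]
    - [-0.04,1.2,-3.3,0]
    - [-0.04,1.2,-3.3,0]

```text
clock: 7.62
position: [0.5979, -0.1471, 0.0322]
ee_rot: [3.14, 0.0, 1.606]
ft_force: [1.7, -3.0, 1.6]
gripper_width: 0.002
grasp_force: 1.4
```

Call:
send_rows:
  deltas:
    - [0,0.1,0,0]
    - [-0.01,0.2,0,0]
    - [-0.01,0.3,0,0]
    - [-0.01,0.4,0,0]
    - [-0.02,0.5,0,0]
    - [-0.02,0.6,0,0]
    - [-0.02,0.65,0,0]
    - [-0.02,0.7,0,0]

```text
clock: 8.62
position: [0.5968, -0.1261, 0.0319]
ee_rot: [3.141, 0.0, 1.606]
ft_force: [0.2, -3.4, 3.4]
gripper_width: 0.009
grasp_force: 1.8
```

```bash
cat >> h.py <<'E'
def look(cams=("scene","top")):
    for c in cams: read_camera(c)
    for l in("cover","hole_near","hole_far","pin_near","pin_far","catch_knob","pivot"):
        print(l,[(c,x[0],x[1]) for c in cams for x in lm(c,l) if np.hypot(x[1][0]-590,x[1][1]+60)<140])
E
python3 - <<'E'
from h import *
look()
E
```

```text
cover [('scene', 0.58, [595.0, -63.0, 19.0]), ('top', 0.71, [594.0, -64.0, 21.0])]
hole_near [('scene', 0.56, [531.0, -66.0, 19.0]), ('top', 0.83, [536.0, -63.0, 18.0])]
hole_far [('scene', 0.91, [652.0, -58.0, 21.0]), ('top', 0.91, [652.0, -64.0, 22.0])]
pin_near [('scene', 0.93, [534.0, -59.0, 19.0]), ('top', 0.66, [537.0, -62.0, 23.0])]
pin_far [('scene', 0.73, [656.0, -52.0, 24.0]), ('top', 0.58, [655.0, -59.0, 24.0])]
catch_knob [('scene', 0.44, [495.0, 11.0, 41.0]), ('top', 0.54, [500.0, 8.0, 42.0])]
pivot [('scene', 0.62, [535.0, 17.0, 26.0]), ('top', 0.68, [533.0, 18.0, 27.0])]
```

Call:
send_rows:
  deltas:
    - [0,0.04,0,0]
    - [0,0.08,0,0]
    - [0,0.12,0,0]
    - [0,0.12,0,0]

```text
clock: 9.93
position: [0.5966, -0.1221, 0.0317]
ee_rot: [-3.141, -0.0, 1.606]
ft_force: [-0.1, 0.3, -0.7]
gripper_width: 0.001
grasp_force: 0.0
```

Call:
send_rows:
  deltas:
    - [0,0.04,0,0]
    - [0,0.08,0,0]
    - [0,0.08,0,0]

```text
clock: 10.3
position: [0.5967, -0.12, 0.0317]
ee_rot: [3.141, 0.0, 1.606]
ft_force: [-0.2, -1.3, -0.9]
gripper_width: 0.008
grasp_force: 0.6
```

```bash
python3 - <<'E'
from h import *
look()
E
```

```text
cover [('scene', 0.69, [595.0, -57.0, 12.0]), ('top', 0.6, [595.0, -61.0, 13.0])]
hole_near [('scene', 0.68, [534.0, -62.0, 12.0]), ('scene', 0.17, [513.0, -42.0, 30.0]), ('top', 0.56, [536.0, -56.0, 13.0])]
hole_far [('scene', 0.95, [654.0, -54.0, 14.0]), ('scene', 0.71, [532.0, 16.0, 23.0]), ('top', 0.9, [652.0, -57.0, 12.0]), ('top', 0.72, [598.0, -60.0, 10.0]), ('top', 0.32, [536.0, -58.0, 12.0])]
pin_near [('scene', 0.66, [534.0, -56.0, 20.0])]
pin_far [('scene', 0.84, [657.0, -52.0, 23.0]), ('top', 0.78, [655.0, -59.0, 24.0])]
catch_knob [('scene', 0.4, [497.0, 11.0, 42.0]), ('top', 0.63, [499.0, 8.0, 42.0])]
pivot [('scene', 0.66, [533.0, 15.0, 23.0]), ('scene', 0.35, [534.0, -60.0, 12.0]), ('top', 0.6, [532.0, 19.0, 26.0])]
```

The cover has dropped (z 12–13 in both views). Back off and move to the catch.

Call:
send_rows:
  deltas:
    - [0.02,-0.5,0,0]
    - [0.02,-0.6,0.5,0]
    - [0.02,-0.6,2.5,0]
    - [-1,0.5,3.28,1]
    - [-2,2,3.28,2]
    - [-3.97,4,3.28,3]
    - [-3.97,4.97,3.28,3.8]
    - [-3.97,4.97,3.28,3.8]
    - [-3.97,4.97,3.28,3.8]
    - [-3.97,4.97,3.28,3.8]

```text
clock: 12.35
position: [0.4784, 0.0281, 0.1306]
ee_rot: [3.141, 0.001, 2.267]
ft_force: [0.2, 0.2, -0.5]
gripper_width: 0.001
grasp_force: 0.0
```

```bash
python3 - <<'E'
from h import *
from scipy.spatial.transform import Rotation as Ro
s=state(); im=read_camera("wrist"); cv2.imwrite("pics/w2.png",im[:,:,::-1])
print(s["position"],s["ee_rot"])
T=np.eye(4);T[:3,:3]=Ro.from_euler("xyz",s["ee_rot"]).as_matrix();T[:3,3]=s["position"]
T=T@np.array(camera_info("wrist")["T_tool_cam"])
for l in("catch_knob","pivot","cover","hole_near","pin_near","rail_end"):
    print(l,[(round(d["conf"],2),np.round((T@np.append(d["location"],1))[:3]*1000,1).tolist()) for d in landmark_of("wrist",l)])
E
```

```text
[0.47844701 0.02808477 0.13061902] [3.14108156e+00 7.59875790e-04 2.26721798e+00]
catch_knob [(0.7, [494.4, 10.2, 40.7])]
pivot [(0.55, [532.1, 15.9, 25.2])]
cover []
hole_near []
pin_near []
rail_end [(0.2, [635.7, 99.6, 2.9])]
```

View pics/w2.png

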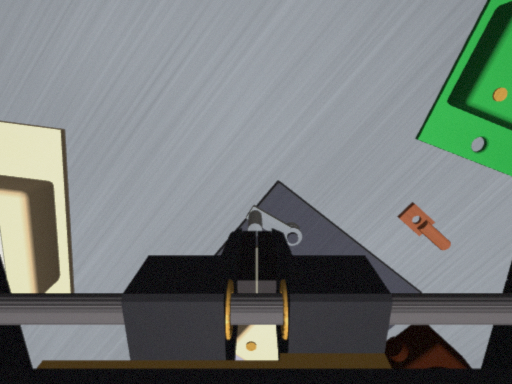

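The view shows the knob (254,217) beside the fingertips and the pivot at (293,237); the estimates agree with the other cameras. Lower and push.

Call:
send_rows:
  deltas:
    - [0,0,-1.6,0]
    - [0,0,-2.8,0]
    - [0,0,-3.09,0]
    - [0,0,-3.09,0]
    - [0.17,-0.27,-3.09,0]
    - [0.25,-0.48,-3.09,0]
    - [0.32,-0.69,-3.09,0]
    - [0.44,-0.85,-3.09,0]
    - [0.56,-1.0,-3.09,0]
    - [0.56,-1.0,-3.09,0]

```text
clock: 13.95
position: [0.4953, -0.0013, 0.0376]
ee_rot: [3.141, 0.001, 2.269]
ft_force: [-0.1, -0.6, -0.1]
gripper_width: 0.002
grasp_force: 0.0
```

```bash
python3 - <<'E'
from h import *
look(("scene","top"))
E
```

```text
cover [('scene', 0.66, [597.0, -58.0, 9.0]), ('top', 0.65, [598.0, -61.0, 13.0])]
hole_near [('scene', 0.87, [533.0, -59.0, 12.0]), ('top', 0.82, [538.0, -57.0, 10.0])]
hole_far [('scene', 0.73, [652.0, -52.0, 12.0]), ('top', 0.97, [652.0, -57.0, 10.0])]
pin_near [('scene', 0.84, [536.0, -61.0, 20.0]), ('top', 0.77, [535.0, -61.0, 23.0])]
pin_far [('scene', 0.63, [659.0, -51.0, 21.0]), ('top', 0.61, [652.0, -56.0, 24.0])]
catch_knob [('scene', 0.49, [506.0, -12.0, 44.0])]
pivot [('scene', 0.69, [534.0, 16.0, 24.0]), ('scene', 0.56, [596.0, -58.0, 0.0]), ('top', 0.16, [601.0, -121.0, 20.0])]
```

Call:
send_rows:
  deltas:
    - [0.16,-0.13,0,0]
    - [0.33,-0.24,0,0]
    - [0.48,-0.3,0,0]
    - [0.64,-0.35,0,0]
    - [0.8,-0.37,0,0]
    - [0.95,-0.38,0,0]
    - [1.05,-0.38,0,0]
    - [1.05,-0.38,0,0]

```text
clock: 15.75
position: [0.5265, -0.0123, 0.0376]
ee_rot: [3.141, 0.001, 2.269]
ft_force: [-0.8, -0.6, -1.1]
gripper_width: 0.008
grasp_force: 0.0
```

Call:
send_rows:
  deltas:
    - [0.06,0,0,0]
    - [0.12,0,0,0]
    - [0.12,0,0,0]

```text
clock: 16.12
position: [0.5283, -0.0123, 0.0371]
ee_rot: [-3.14, -0.002, 2.269]
ft_force: [-4.1, -1.3, 2.8]
gripper_width: 0.007
grasp_force: 2.2
```

Call:
send_rows:
  deltas:
    - [0.05,0,0,0]
    - [0.1,0,0,0]
    - [0.1,0,0,0]

```text
clock: 16.5
position: [0.5288, -0.0121, 0.0366]
ee_rot: [-3.136, -0.005, 2.269]
ft_force: [-10.1, 0.0, 6.4]
gripper_width: 0.006
grasp_force: 4.9
```

At the stop: 10 N with no movement. Back off, rise and look.

Call:
send_rows:
  deltas:
    - [-0.3,0.1,0,0]
    - [-0.8,0.5,0,0]
    - [-0.9,0.6,0.5,0]
    - [-0.9,0.6,2.5,0]
    - [-1.5,2,4,0]
    - [-2,4,4,0]
    - [-2,6,4,0]
    - [-2,6,4,0]
    - [-2,6,4,0]

```text
clock: 17.62
position: [0.4725, 0.1679, 0.1582]
ee_rot: [3.141, 0.001, 2.271]
ft_force: [0.9, -1.1, -0.3]
gripper_width: 0.008
grasp_force: 0.0
```

```bash
python3 - <<'E'
from h import *
look()
a=read_camera("top")[100:230,220:350];b=read_camera("scene")[170:280,180:310]
f=lambda i:cv2.resize(i,(390,390),interpolation=cv2.INTER_CUBIC)
cv2.imwrite("pics/end.png",np.hstack([f(a),f(b)])[:,:,::-1])
for l in("junction_box","tea_glass","lug"): print(l,lm("top",l))
E
```

```text
cover [('scene', 0.65, [595.0, -56.0, 12.0]), ('top', 0.84, [596.0, -61.0, 10.0])]
hole_near [('scene', 0.87, [531.0, -59.0, 11.0]), ('top', 0.93, [537.0, -58.0, 9.0]), ('top', 0.62, [652.0, -57.0, 22.0])]
hole_far [('scene', 0.89, [654.0, -52.0, 11.0]), ('top', 0.84, [650.0, -56.0, 10.0])]
pin_near [('scene', 0.77, [536.0, -60.0, 22.0]), ('top', 0.79, [534.0, -64.0, 22.0])]
pin_far [('scene', 0.65, [655.0, -54.0, 26.0]), ('top', 0.58, [656.0, -60.0, 21.0]), ('top', 0.35, [535.0, -61.0, 11.0])]
catch_knob [('scene', 0.51, [538.0, -21.0, 40.0]), ('top', 0.64, [539.0, -27.0, 43.0])]
pivot [('scene', 0.69, [534.0, 15.0, 24.0]), ('top', 0.81, [533.0, 18.0, 27.0]), ('top', 0.57, [650.0, -62.0, 11.0])]
junction_box [(0.69, [752.0, -22.0, -2.0])]
tea_glass [(0.8, [756.0, -146.0, 0.0])]
lug [(0.64, [636.0, 98.0, 4.0]), (0.41, [652.0, -59.0, 15.0]), (0.29, [700.0, 421.0, -1.0])]
```

View pics/end.png

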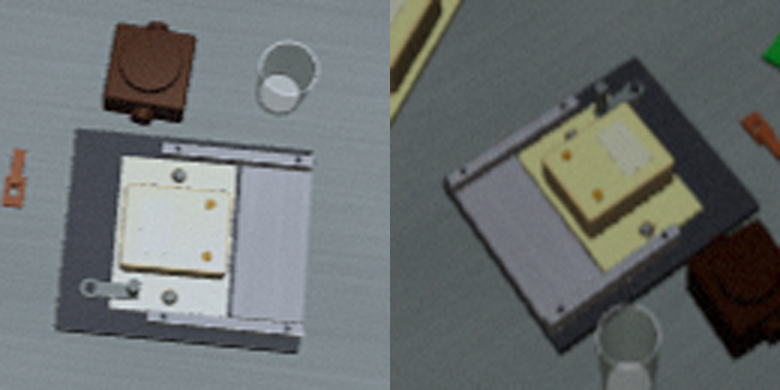

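The cover lies flat with both pins showing in its holes (left view 179,175 and 170,297). The catch (90–133, 288) lies across the flange, and the neighbouring things have not moved.

```bash
python3 -c "from rig import job_done; print(job_done())"
```

```text
the job is handed in; nothing more can be done
None
```

The smaller cream cover is seated flat over both pins and the catch is closed against its stop across the flange. The junction box, glass and lug measured unmoved, and the arm never went near the other bystanders. I handed the job in at about 18 s on the clock, with the arm clear of everything.

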